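# Blue bombilla into the mint gourd

## Robot

A 6-joint arm with a two-finger parallel gripper is mounted at the origin on the work surface. World frame = base frame: x ahead of the robot, y to its left, z up, the work surface at z = 0. Lengths are in m, angles in degrees, forces in N, time in s.
With the tool pointing down it reaches from about 0.325 to 0.9 m from the base axis. Payload 6.1 kg.
Tool frame: the origin (TCP) lies at the very end of the fingers, on their centre line; the grasp point (between the pads) lies 19 mm behind it (manip.grip_point_offset is the z of the grasp point in the tool frame, in m); z points along the fingers, y is the line along which they close (so a half turn about z gives the same grasp; the last joint's range is limited). The gripper opens to 85 mm and grips with 20 to 120 N. Pads are 22 mm wide; open, the fingers measure 114 mm over their backs; the gripper's body (76 mm by 85 mm) begins 54 mm behind the grasp point. The pads swing forward as they close: fully open they stand 13 mm farther back than shut.
Start: joints at [62.504, 12.628, 87.462, -0, 79.91, -7.225], TCP at [0.217, 0.586, 0.231] pointing down, gripper open.
Joint ranges: [-170.65, 170.65], [-52.31, 119.04], [5.05, 147.46], [-71.25, 251.25], [11.57, 151.72], [-153.62, 153.62]. Speed limits (degrees/s): [147.25, 147.25, 172.46, 180, 180, 180].

## Interface

Orientations are given as a 3x3 rotation matrix whose columns are the frame's x, y, z axes.
In Python, from station import manip gives the robot as it stands.
- The arm moves only by the shell command python3 -m crank 'ROWS' [FORCE]. ROWS is JSON, a list of rows, each a list of 3 entries, a list of its own where there are three numbers: the shift along the world's x, y, z each as a share of 0.2 m, from -1 to 1, then the turn, a rotation vector about the world's x, y, z each as a share of 45 degrees, from -1 to 1, then the closure in counts, from 0 (fully open) to 255 (shut). A call has 1 to 8 rows; each row is the pose to reach, as a shift and turn from the pose commanded when the call began; what a row does not reach only later rows make up. A row lasts 1/8 s, in which the tool goes at most 62.5 mm and 10.7 degrees, less where a joint would pass 70% of its speed; a pose out of reach is approached as far as the arm can. A call with a number of a shift or a turn outside -1 to 1 is refused whole. A call with a gripper value outside its range is refused whole. The fingers move at their own pace and stop on an object; FORCE is the grip in N (left out, the last holds). Time passes only in rows, so rows that repeat a pose let the fingers close. It gives the time, the measured TCP pose, the force, the opening and the grip force at its end, in the units of the state.
- manip.sense(): the state, without advancing time (a new reading comes with each control period).
- manip.grab_frame(name): name is "side" or "top"; returns a dict with "image" (384x512x3 uint8, red, green, blue), "fx", "fy", "cx", "cy" (pixels), "extrinsics" (4x4, takes a point from camera to world coordinates). Camera axes: x right, y down, z forward; pixel columns grow to the right and rows downward; lengths in m; the calibration is good to about 2 mm. A picture is of the moment at which its call begins. There is no depth.
- manip.finish_job(): hands the job in; it is judged then, once.
Trained networks look in the newest picture that a camera, given by its name, has taken for a name from the list of things; names that differ only in an ending like _2 or _b are one class to them, and where a whole thing is asked for, a point or a joint stands for the part that bears it (a point fixed in the world has none). Each returns a list of dicts, best first, with "p" (0 to 1); they miss things now and then, are a little off and sometimes report something else, mostly with a low value. They report only what shows in the picture. A call takes as long as a camera call. They do not tell look-alikes from the thing itself.
- manip.spot_in(thing, camera): "centre" ([column, row] in pixels, amid what is visible of it).
- manip.mark_of(thing, camera): "centre" ([column, row] in pixels: a listed point, or the origin of a listed thing).
The state is a dict: "time_s": time; "joint_positions": joint angles; "qd": joint speeds; "joint_torque": joint torques, N m; "position": TCP position; "orientation": TCP orientation; "force": force on the tool from outside, world axes, zero at the start; "ft_torque": the same for the moment, N m; "gripper_width": finger opening in m; "finger_force": force on a finger pad.
Only numpy, scipy, OpenCV 4.12 (cv2) and the standard library are available. Lean on these libraries where they do the work, as an engineer would, in place of code of your own. Each camera call takes 0.05 s, during which the arm holds its last target. There are 200 camera calls.

## Task

Get the mint-green gourd ready for mate: draw the blue bombilla (the metal drinking straw) up out of its chrome stand without dragging or tipping the stand, and lower it, filter end down, into the mint-green gourd. Keep hold of it until its filter is down at the bottom of the gourd, then let go and leave it resting there. Leave everything else on the two shelves where it is.

Things in the scene. Friction and masses are not known exactly. Their poses are not given: they have to be found in the camera images.
- bombilla_centre (a point): Blue bombilla, a rigid metal straw 175 mm long, 50 g, filter-heavy; point: half-way, on its axis; z runs filter end to mouthpiece. From the filter: steel filter bulb 18 mm dia to 24 mm, tapering to 36; blue tube 9 mm dia, with a 13.6 mm brass bead at 98 to 107 mm; flat blue mouthpiece 11 x 6 mm from 147. Starts mouthpiece up, its lower 78 mm in a tube of the stand; grip it at 107 to 147 mm
- bombilla_foot (a point): Filter end of the bombilla (its bottom, on the axis)
- bombilla_top (a point): Mouthpiece end of the bombilla (its top, on the axis)
- stand: Chrome bombilla stand, loose, 0.7 kg: round foot 120 mm dia, 14 mm thick, with three upright open tubes (27 mm inside, 31 outside) 38 mm from its axis, mouths 92 mm and floors 14 mm above the underside; centre post 87 mm high. Origin: centre of the underside, z up. The bombilla stands loosely, upright or leaning a little, in the tube on the stand's own +x side; the other two are empty
- mint_gourd: Mint-green ceramic mate gourd, the target: open round vessel 88 mm high, bulging to 84 mm dia, mouth 62 mm outside and about 54 mm inside, inner floor 7 mm above the underside and about 54 mm across, loose, 0.26 kg. In any place of the row of three on the upper shelf. Origin: centre of the underside, z up
- peach_gourd: Peach-coloured gourd of the same shape and size, a bystander on the upper shelf. Origin: centre of the underside
- lilac_gourd: Lilac gourd of the same shape and size, a bystander on the upper shelf. Origin: centre of the underside
- canister: Closed clear glass canister with a bamboo lid, 96 mm in diameter, 134 mm high, a bystander on the lower shelf. Origin: centre of the underside
- sugar_pot: Orange plastic sugar pot with lid and knob, 90 mm in diameter, 98 mm high, a bystander on the lower shelf. Origin: centre of the underside
- lower_shelf: Lower oak shelf (robot's right), fixed, 240 mm deep (x) by 560 mm long (y), 34 mm thick. Origin: centre of its top face. Carries the stand, the canister and the sugar pot
- upper_shelf: Upper oak shelf (robot's left), fixed, 240 mm deep (x) by 500 mm long (y), 34 mm thick, 40 to 95 mm higher than the lower. Origin: centre of its top face. Carries the three gourds. A parapet wall runs along both shelves' far edges (x = 0.68 to 0.83 m), its top 0.105 m above the table, with a 24 mm steel handrail at 0.225 m
Things that resemble listed ones, but are neither listed nor needed, are in the scene too. Several things look just like the part that bears bombilla_centre: the one meant starts farthest from the robot's base.

How it is judged (in metres and radians):
On the way, in this order (a step that is already met when the one before it is completed fails the run):
1. the bombilla, held by the fingers, is drawn up until its filter end is clear above the stand's tubes (z of bombilla_foot in the frame of stand above 0.095 m and contact force between the fingers and bombilla above 0.3 N), for 0.1 s.
2. still held by the fingers, the bombilla is lowered into the mint gourd until its filter end is less than 18 mm above the gourd's inner floor (z of bombilla_foot in the frame of mint_gourd between 0.002 and 0.025 m and horizontal distance between bombilla_foot and mint_gourd below 0.032 m and contact force between the fingers and bombilla above 0.3 N), for 0.1 s.
At the end, for the whole second after the job is handed in: The bombilla rests in the mint gourd, filter end at its inner floor (within 23 mm above it), mouthpiece above the rim. Mint gourd and stand upright (within 4.5 degrees); the three gourds, stand, canister and sugar pot all within 25 mm of where they began (horizontal distance between bombilla_foot and mint_gourd below 0.032 m and z of bombilla_foot in the frame of mint_gourd between 0.002 and 0.03 m and z of bombilla_top in the frame of mint_gourd above 0.1 m and linear speed of bombilla below 0.03 m/s and angle between each of mint_gourd, stand's own z axis and vertical below 0.08 rad and distance of each of mint_gourd, stand, peach_gourd, lilac_gourd, canister, sugar_pot from where it was at the start of the episode below 0.025 m); the robot touches nothing.
It fails at once if the stand is dragged more than 25 mm or tipped more than 11 degrees (distance of stand from where it was at the start of the episode above 0.025 m or angle between stand's own z axis and vertical above 0.2 rad).
It fails at once if a gourd is pushed more than 25 mm or tipped more than 14 degrees (distance of any of mint_gourd, peach_gourd, lilac_gourd from where it was at the start of the episode above 0.025 m or angle between any of mint_gourd, peach_gourd, lilac_gourd's own z axis and vertical above 0.25 rad).
It fails at once if the canister or the sugar pot is pushed more than 25 mm (distance of any of canister, sugar_pot from where it was at the start of the episode above 0.025 m).
It also fails if it takes over 51 s, if anything falls off the work surface, if the arm or the gripper's body presses on something with over 40 N, if the wrist force passes 120 N, or if a joint passes its speed limit or range.

## Working session

There is one attempt and no reset: what is moved stays moved. The work goes in short steps, Python scripts to look and compute and a shell command to move; the robot and the scene stay as the last step left them, time stands still between calls to the robot, and variables do not carry over. Pictures are saved under pics/ and viewed, at most 10 in all, crops included, and the job is handed in when it is done.

```bash
mkdir -p pics; cat > h.py <<'E'
import numpy as np, cv2
from station import manip
def cam(n):
    f=manip.grab_frame(n); return f
def ray(f,px):
    E=np.array(f['extrinsics']); d=E[:3,:3]@np.array([(px[0]-f['cx'])/f['fx'],(px[1]-f['cy'])/f['fy'],1]); return E[:3,3],d/np.linalg.norm(d)
def onz(f,px,z):
    o,d=ray(f,px); return o+d*(z-o[2])/d[2]
def tri(a,pa,b,pb):
    A=np.zeros((3,3));B=np.zeros(3)
    for f,p in((a,pa),(b,pb)):
        o,d=ray(f,p);P=np.eye(3)-np.outer(d,d);A+=P;B+=P@o
    x=np.linalg.solve(A,B); o,d=ray(a,pa); return x,np.linalg.norm((np.eye(3)-np.outer(d,d))@(x-o))
def proj(f,X):
    E=np.array(f['extrinsics']);c=E[:3,:3].T@(np.array(X)-E[:3,3]);return c[0]/c[2]*f['fx']+f['cx'],c[1]/c[2]*f['fy']+f['cy']
E
python3 - <<'E'
from h import *
s=cam('side');t=cam('top')
for n,f in(('side',s),('top',t)):
    cv2.imwrite(f'pics/{n}0.png',cv2.resize(f['image'][:,:,::-1],None,fx=1.5,fy=1.5)); print(n,np.round(f['extrinsics'],3).tolist(),f['fx'])
for th in['bombilla_centre','bombilla_foot','bombilla_top','stand','mint_gourd','peach_gourd','lilac_gourd','canister','sugar_pot']:
    for n in('side','top'):
        print(th,n,[(np.round(d['centre']).tolist(),round(d['p'],2)) for d in manip.mark_of(th,n)][:5])
print(manip.sense()['time_s'],manip.grip_point_offset)
E
```

```text
side [[0.908, -0.226, 0.352, 0.09], [-0.418, -0.489, 0.765, -0.73], [-0.001, -0.842, -0.539, 0.684], [0.0, 0.0, 0.0, 1.0]] 351.7133001640171
top [[0.022, -0.992, 0.127, 0.267], [-1.0, -0.022, -0.002, 0.014], [0.004, -0.127, -0.992, 1.566], [0.0, 0.0, 0.0, 1.0]] 476.13052439717467
bombilla_centre side [([268.0, 279.0], 0.82), ([230.0, 232.0], 0.75), ([234.0, 247.0], 0.61), ([311.0, 227.0], 0.45)]
bombilla_centre top [([293.0, 166.0], 0.51), ([292.0, 238.0], 0.44), ([333.0, 232.0], 0.37), ([268.0, 232.0], 0.36)]
bombilla_foot side [([272.0, 306.0], 0.78), ([238.0, 273.0], 0.73), ([236.0, 252.0], 0.62)]
bombilla_foot top [([328.0, 234.0], 0.6), ([267.0, 236.0], 0.53), ([292.0, 238.0], 0.52), ([294.0, 171.0], 0.45), ([295.0, 170.0], 0.28)]
bombilla_top side [([272.0, 251.0], 0.78), ([236.0, 220.0], 0.75), ([316.0, 204.0], 0.52), ([339.0, 287.0], 0.28)]
bombilla_top top [([208.0, 169.0], 0.64), ([270.0, 229.0], 0.62), ([298.0, 158.0], 0.55), ([288.0, 179.0], 0.51), ([296.0, 239.0], 0.44)]
stand side [([298.0, 254.0], 0.72)]
stand top [([288.0, 180.0], 0.56)]
mint_gourd side [([264.0, 189.0], 0.82)]
mint_gourd top []
peach_gourd side [([247.0, 170.0], 0.98)]
peach_gourd top [([168.0, 172.0], 0.73)]
lilac_gourd side [([229.0, 158.0], 0.89)]
lilac_gourd top [([128.0, 179.0], 0.72)]
canister side [([333.0, 294.0], 0.92)]
canister top [([331.0, 178.0], 0.91), ([299.0, 165.0], 0.55)]
sugar_pot side [([373.0, 327.0], 0.93)]
sugar_pot top [([375.0, 180.0], 0.72)]
1.0 -0.0187
```

View pics/side0.png

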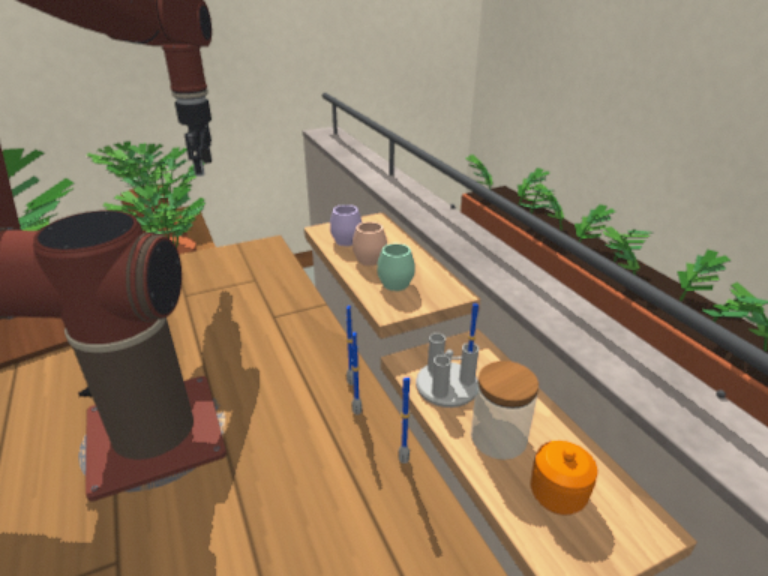

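View pics/top0.png

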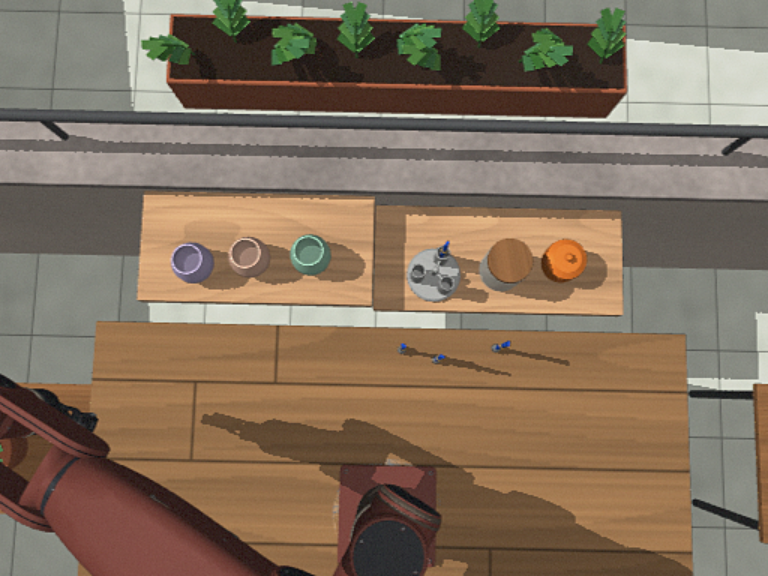

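The side picture shows the stand at about (298,254) in original pixels, with one bombilla at (315,220). The mint gourd is at (264,180), nearest the stand. In the top picture, the stand bombilla is at (296,163) and the mint gourd at (206,170).

Blue bombilla candidates are side (270,280), (237,248) and (233,228), which stand on the near table, and side (315,220) / top (296,163) in the chrome stand. The stand one fits: it is in a stand tube and farthest from the base. I'll confirm it in a crop.

```bash
python3 - <<'E'
from h import *
s=cam('side');t=cam('top')
a=cv2.resize(s['image'][190:280,260:350,::-1],(560,560),interpolation=cv2.INTER_CUBIC)[:, :390+0] if 0 else cv2.resize(s['image'][195:275,275:330,::-1],(385,560),interpolation=cv2.INTER_CUBIC)
b=cv2.resize(t['image'][150:206,268:308,::-1],(400,560),interpolation=cv2.INTER_CUBIC)
cv2.imwrite('pics/crop.png',np.hstack([a,b]))
P=lambda th,n:np.array(manip.mark_of(th,n)[0]['centre'])
for th in('stand','peach_gourd','lilac_gourd','canister','sugar_pot'):
    x,e=tri(s,P(th,'side'),t,P(th,'top'));print(th,x.round(3),round(e,4))
print([ (np.round(d['centre'],1).tolist(),round(d['p'],2)) for th in('mint_gourd',) for d in manip.spot_in(th,'top')])
# rim of mint in both by colour
for n,f in(('side',s),('top',t)):
    h=cv2.cvtColor(f['image'],cv2.COLOR_RGB2HSV);m=cv2.inRange(h,(70,40,60),(90,255,255));c=max(cv2.findContours(m,0,2)[0],key=cv2.contourArea);print(n,cv2.boundingRect(c),cv2.fitEllipse(c))
E
```

```text
stand [ 0.72   0.489 -0.547] 0.1476
peach_gourd [0.534 0.302 0.063] 0.0038
lilac_gourd [0.511 0.418 0.069] 0.0006
canister [ 0.537 -0.241 -0.014] 0.0014Traceback (most recent call last):
  File "<stdin>", line 8, in <module>
  File "<stdin>", line 6, in <lambda>
IndexError: list index out of range
```

View pics/crop.png

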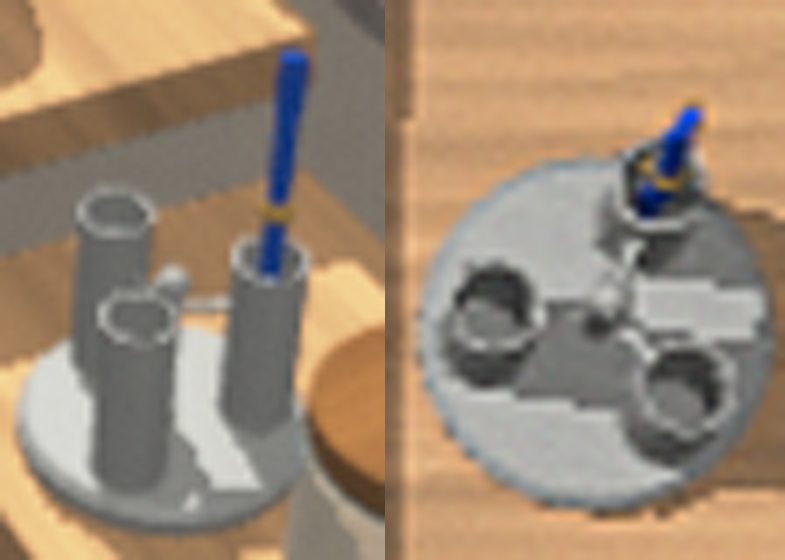

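The crop confirms the one blue bombilla in the stand's tube: side tip at (317,203) and bead at (314.6,225.4); top tip at (298.6,161.3) and bead at (296.3,168.3). It leans slightly.

```bash
python3 - <<'E'
from h import *
s=cam('side');t=cam('top')
tip,e1=tri(s,(316.9,203.3),t,(298.6,161.3));bead,e2=tri(s,(314.6,225.4),t,(296.3,168.3))
print('tip',tip.round(4),e1,'bead',bead.round(4),e2,'len(72.5)',np.linalg.norm(tip-bead),((tip-bead)/np.linalg.norm(tip-bead)).round(3))
for n,f in(('side',s),('top',t)):
    h=cv2.cvtColor(f['image'],cv2.COLOR_RGB2HSV);m=cv2.inRange(h,(68,40,40),(92,255,255))
    if n=='side': m[:150]=0;m[205:]=0;m[:,:245]=0;m[:,285:]=0
    else: m[:150]=0;m[190:]=0;m[:,:185]=0;m[:,230:]=0
    c=max(cv2.findContours(m,0,2)[0],key=cv2.contourArea);print(n,cv2.boundingRect(c),cv2.minEnclosingCircle(c))
a=cv2.resize(s['image'][152:202,240:290,::-1],(390,390),interpolation=cv2.INTER_CUBIC)
b=cv2.resize(t['image'][145:195,180:230,::-1],(390,390),interpolation=cv2.INTER_CUBIC)
cv2.imwrite('pics/mint.png',np.hstack([a,b]))
for th in('mint_gourd','stand'):
  for n in('side','top'): print(th,n,[(np.round(d['centre'],1).tolist(),round(d['p'],2)) for d in manip.mark_of(th,n)][:3])
E
```

```text
tip [ 0.5568 -0.1094  0.1701] 0.0006022262183226833 bead [ 0.5524 -0.1105  0.0992] 0.0030722275833701108 len(72.5) 0.07105004980530168 [0.062 0.015 0.998]
side (253, 163, 23, 30) ((263.5, 177.4642791748047), 14.951248168945312)
top (194, 157, 26, 26) ((206.471435546875, 169.471435546875), 13.248870849609375)
mint_gourd side [([265.6, 190.9], 0.87)]
mint_gourd top [([208.3, 171.0], 0.58)]
stand side [([294.5, 254.1], 0.8)]
stand top [([285.9, 181.9], 0.95)]
```

View pics/mint.png

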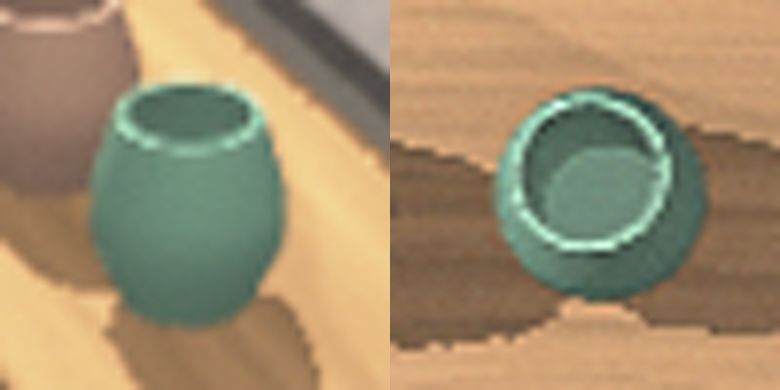

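```bash
python3 - <<'E'
from h import *
s=cam('side');t=cam('top')
print('tube mouth',tri(s,(313.6,232.1),t,(295.5,168.0)),'mint rim',tri(s,(264.2,167.1),t,(206.0,166.8)))
print('mint o',tri(s,(265,190),t,(208,171)),'stand',tri(s,(296,254),t,(287,181)))
q=manip.sense();print(q['time_s'],q['position'],np.round(q['orientation'],3).tolist(),q['gripper_width'])
E
```

```text
tube mouth (array([ 0.55594814, -0.1088615 ,  0.07409721]), np.float64(0.000582602568099346)) mint rim (array([0.53958411, 0.16847537, 0.14508207]), np.float64(0.00044909464939075437))
mint o (array([0.54419827, 0.17099376, 0.0551268 ]), np.float64(0.0014716985978925178)) stand (array([ 0.52408085, -0.08627024, -0.01203719]), np.float64(0.0032508740499147255))
2.0 [0.2165531  0.5862843  0.23128185] [[-0.938, 0.346, -0.0], [0.346, 0.938, -0.0], [-0.0, -0.0, -1.0]] 0.08552570730532043
```

```bash
python3 -m crank '[[[0.1,-0.2,0.25],[0,0,0.1],0],[[0.2,-0.45,0.25],[0,0,0.2],0],[[0.3,-0.7,0.25],[0,0,0.3],0],[[0.44,-0.95,0.25],[0,0,0.45],0],[[0.44,-0.95,0.25],[0,0,0.45],0]]'
python3 -m crank '[[[0.1,-0.25,0],[0,0,0],0],[[0.2,-0.5,0],[0,0,0],0],[[0.35,-0.75,0],[0,0,0],0],[[0.45,-0.95,0],[0,0,0],0],[[0.45,-0.95,0],[0,0,0],0]]'
python3 -m crank '[[[0.15,-0.25,0],[0,0,0],0],[[0.3,-0.5,0],[0,0,0],0],[[0.4,-0.75,0],[0,0,0],0],[[0.5,-0.95,0],[0,0,0],0],[[0.5,-0.95,0],[0,0,0],0]]'
```

```text
time_s: 2.62
position: [0.3063, 0.3937, 0.2817]
orientation: [[-1.0, 0.004, 0.001], [0.004, 1.0, -0.0], [-0.001, -0.0, -1.0]]
force: [0.2, 0.8, 0.4]
gripper_width: 0.0857
finger_force: 0.0
time_s: 3.25
position: [0.3956, 0.2048, 0.2815]
orientation: [[-1.0, 0.005, 0.001], [0.005, 1.0, -0.0], [-0.001, -0.0, -1.0]]
force: [-0.7, 0.4, -0.4]
gripper_width: 0.0853
finger_force: 0.0
time_s: 3.88
position: [0.4955, 0.0155, 0.2811]
orientation: [[-1.0, 0.003, -0.0], [0.003, 1.0, 0.0], [0.0, 0.0, -1.0]]
force: [-0.7, 0.5, -0.3]
gripper_width: 0.0856
finger_force: 0.0
```

```bash
python3 -m crank '[[[0.15,-0.3,0],[0,0,0],0],[[0.29,-0.63,-0.1],[0,0,0],0],[[0.29,-0.63,-0.25],[0,0,0],0],[[0.29,-0.63,-0.25],[0,0,0],0],[[0.29,-0.63,-0.25],[0,0,0],0]]'
python3 - <<'E'
from h import *
s=cam('side');t=cam('top')
p=manip.sense()['position'];print(p)
a=s['image'][140:260,260:350,::-1].copy();b=t['image'][130:200,255:325,::-1].copy()
cv2.imwrite('pics/near.png',np.hstack([cv2.resize(a,(420,560),interpolation=cv2.INTER_CUBIC),cv2.resize(b,(380,560),interpolation=cv2.INTER_CUBIC)]))
print(proj(s,p),proj(s,(p[0],p[1],.17)),proj(s,(p[0],p[1],.10)))
E
```

```text
time_s: 4.5
position: [0.5529, -0.1077, 0.2322]
orientation: [[-1.0, -0.001, 0.0], [-0.001, 1.0, 0.001], [-0.0, 0.001, -1.0]]
force: [-0.3, 1.2, 0.7]
gripper_width: 0.0853
finger_force: 0.0
[ 0.55333736 -0.10816705  0.23322069]
(np.float64(318.0873076962556), np.float64(182.47487776378222)) (np.float64(315.7184592153176), np.float64(203.36055602046235)) (np.float64(313.2931376367696), np.float64(224.74414664103145))
```

View pics/near.png

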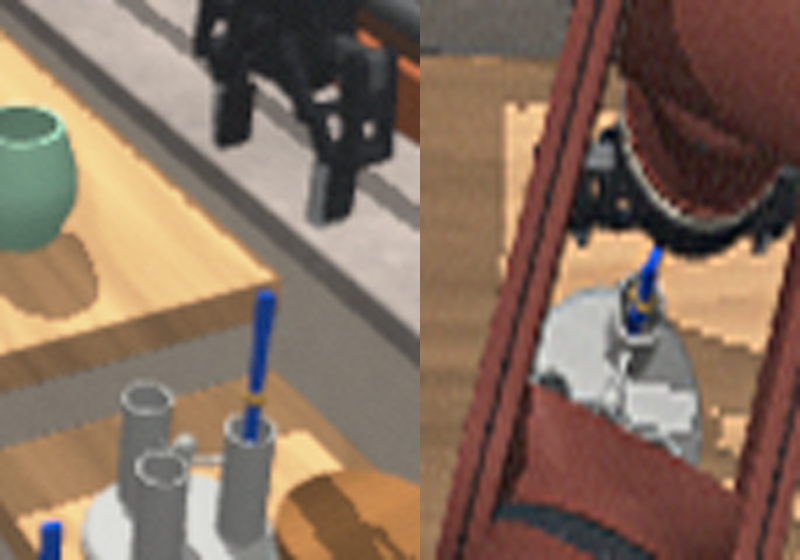

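```bash
python3 -m crank '[[[0.005,-0.01,-0.2],[0,0,0],0],[[0.005,-0.01,-0.4],[0,0,0],0],[[0.005,-0.01,-0.55],[0,0,0],0],[[0.005,-0.01,-0.63],[0,0,0],0],[[0.005,-0.01,-0.63],[0,0,0],0],[[0.005,-0.01,-0.63],[0,0,0],0]]' 30
python3 - <<'E'
from h import *
s=cam('side');t=cam('top')
a=s['image'][180:260,275:335,::-1]
cv2.imwrite('pics/pre.png',cv2.resize(a,(450,600),interpolation=cv2.INTER_CUBIC))
E
```

```text
time_s: 5.35
position: [0.5548, -0.1119, 0.1072]
orientation: [[-1.0, 0.0, 0.003], [0.0, 1.0, -0.001], [-0.003, -0.001, -1.0]]
force: [0.7, -0.9, -0.9]
gripper_width: 0.0854
finger_force: 0.0
```

View pics/pre.png

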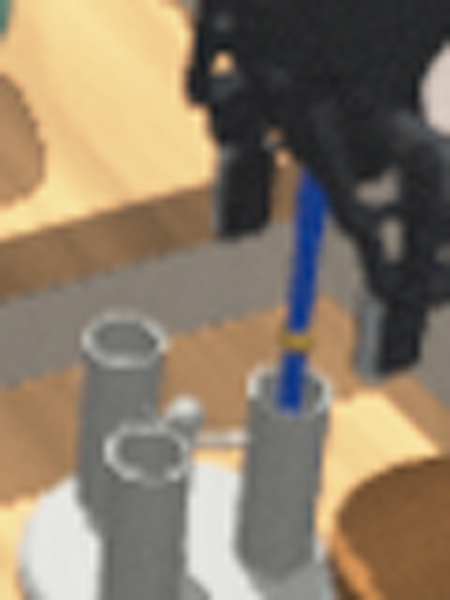

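The straw stands between the open fingers, with its bead at about (314,226), just below the finger ends and clear of the tubes. I'll close on it now.

```bash
python3 -m crank '[[[0,0,0],[0,0,0],100],[[0,0,0],[0,0,0],200],[[0,0,0],[0,0,0],255],[[0,0,0],[0,0,0],255],[[0,0,0],[0,0,0],255],[[0,0,0],[0,0,0],255]]' 30
```

```text
time_s: 6.2
position: [0.5536, -0.1117, 0.1053]
orientation: [[-1.0, 0.0, 0.0], [0.0, 1.0, 0.0], [-0.0, 0.0, -1.0]]
force: [-0.3, -0.5, -0.2]
gripper_width: 0.0078
finger_force: 29.6
```

```bash
python3 -m crank '[[[0.005,0,0.08],[0,0,0],255],[[0.01,0,0.16],[0,0,0],255],[[0.015,0,0.24],[0,0,0],255],[[0.02,0,0.32],[0,0,0],255],[[0.025,0,0.4],[0,0,0],255],[[0.03,0,0.5],[0,0,0],255],[[0.03,0,0.6],[0,0,0],255],[[0.03,0,0.6],[0,0,0],255]]'
python3 -m crank '[[[0,0,0.1],[0,0,0],255],[[0,0,0.2],[0,0,0],255],[[0,0,0.3],[0,0,0],255],[[0,0,0.4],[0,0,0],255],[[0,0,0.4],[0,0,0],255]]'
python3 - <<'E'
from h import *
s=cam('side');t=cam('top')
a=s['image'][120:280,240:360,::-1]
cv2.imwrite('pics/lift.png',cv2.resize(a,(450,600),interpolation=cv2.INTER_CUBIC))
for th in('bombilla_foot','bombilla_centre'):
  for n in('side','top'): print(th,n,[(np.round(d['centre'],1).tolist(),round(d['p'],2)) for d in manip.mark_of(th,n)][:5])
E
```

```text
time_s: 7.2
position: [0.5611, -0.1124, 0.2283]
orientation: [[-1.0, 0.0, 0.005], [0.0, 1.0, -0.002], [-0.005, -0.002, -1.0]]
force: [-1.2, 0.3, -0.7]
gripper_width: 0.0078
finger_force: 29.6
time_s: 7.82
position: [0.5607, -0.1121, 0.3081]
orientation: [[-1.0, 0.0, 0.004], [0.0, 1.0, -0.001], [-0.004, -0.001, -1.0]]
force: [0.3, 0.8, -0.7]
gripper_width: 0.0081
finger_force: 29.6
bombilla_foot side [([235.2, 254.3], 0.73), ([239.7, 273.2], 0.69), ([270.8, 307.9], 0.56), ([320.7, 192.9], 0.51), ([256.3, 169.5], 0.38)]
bombilla_foot top [([327.3, 235.8], 0.52), ([299.1, 157.0], 0.5)]
bombilla_centre side [([266.9, 278.3], 0.63), ([231.1, 233.4], 0.61), ([238.3, 247.3], 0.5), ([323.7, 157.5], 0.47)]
bombilla_centre top [([303.4, 151.8], 0.44), ([332.6, 232.7], 0.4)]
```

View pics/lift.png

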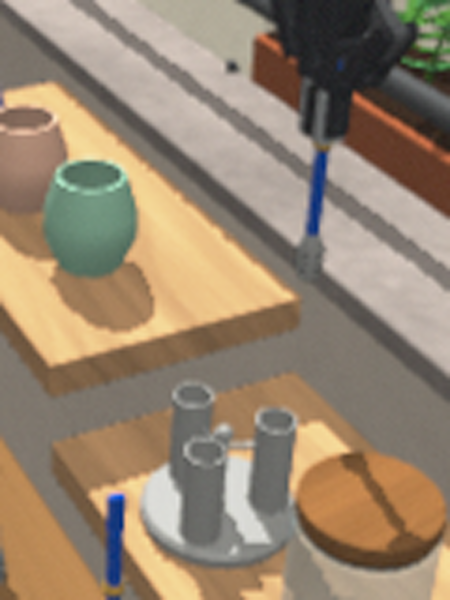

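The straw is held clear of the stand with its foot at about side (322,193), and the stand has not moved. Next I work out the foot's offset from the TCP and the shift to the gourd.

```bash
python3 - <<'E'
from h import *
s=cam('side');t=cam('top');p=np.array(manip.sense()['position'])
f1,e=tri(s,(321.5,193.3),t,(299.1,157.0));print('foot',f1,e,'tcp',p,'off',f1-p)
for z in(.195,.2):print(onz(s,(321.5,193.3),z),onz(t,(299.1,157.),z))
b,e=tri(s,(325.6,158.5),t,(303.4,151.8));print(b,e)
# lean axis from grip: foot from TCP for lean(.062,.0)
print([proj(t,p+np.array([-k,0,-.109])) for k in(0,.008,.015)],[proj(s,p+np.array([-k,0,-.109])) for k in(0,.008,.015)])
E
```

```text
foot [ 0.56555337 -0.10921412  0.19816547] 0.0012860312339467899 tcp [ 0.55920757 -0.11161404  0.30445889] off [ 0.00634579  0.00239993 -0.10629342]
[ 0.57003826 -0.10540793  0.195     ] [ 0.5650851  -0.10886035  0.195     ]
[ 0.56513436 -0.11179431  0.2       ] [ 0.56399716 -0.1084134   0.2       ]
[ 0.55986883 -0.11272306  0.30028172] 0.003406991923324145
[(np.float64(300.03104195757743), np.float64(158.95360817188282)), (np.float64(300.00204316888164), np.float64(161.632220623771)), (np.float64(299.9766345102224), np.float64(163.97921346489076))] [(np.float64(319.333728131376), np.float64(195.28094479281245)), (np.float64(316.69417786019545), np.float64(195.9920910831638)), (np.float64(314.37098286959207), np.float64(196.61800509486838))]
```

```bash
python3 -m crank '[[[-0.01,0.1,0.05],[0,0,0],255],[[-0.02,0.25,0.05],[0,0,0],255],[[-0.03,0.4,0.05],[0,0,0],255],[[-0.05,0.55,0.05],[0,0,0],255],[[-0.06,0.7,0.05],[0,0,0],255],[[-0.07,0.85,0.05],[0,0,0],255],[[-0.08,0.98,0.05],[0,0,0],255]]'
python3 -m crank '[[[-0.01,0.15,0],[0,0,0],255],[[-0.02,0.25,0],[0,0,0],255],[[-0.03,0.35,0],[0,0,0],255],[[-0.035,0.41,0],[0,0,0],255],[[-0.035,0.41,0],[0,0,0],255],[[-0.035,0.41,0],[0,0,0],255]]'
python3 - <<'E'
from h import *
s=cam('side');t=cam('top');p=np.array(manip.sense()['position']);print(p)
a=s['image'][90:210,220:310,::-1];b=t['image'][125:195,170:240,::-1]
cv2.imwrite('pics/above.png',np.hstack([cv2.resize(a,(420,560),interpolation=cv2.INTER_CUBIC),cv2.resize(b,(380,560),interpolation=cv2.INTER_CUBIC)]))
for th in('bombilla_foot',):
  for n in('side','top'): print(th,n,[(np.round(d['centre'],1).tolist(),round(d['p'],2)) for d in manip.mark_of(th,n)][:5])
E
```

```text
time_s: 9.1
position: [0.5431, 0.0866, 0.3161]
orientation: [[-1.0, -0.001, 0.001], [-0.001, 1.0, 0.0], [-0.001, 0.0, -1.0]]
force: [0.7, 0.3, 0.2]
gripper_width: 0.0082
finger_force: 29.7
time_s: 9.85
position: [0.5366, 0.1657, 0.3152]
orientation: [[-1.0, 0.001, -0.0], [0.001, 1.0, -0.0], [0.0, -0.0, -1.0]]
force: [1.4, 0.6, -0.6]
gripper_width: 0.0083
finger_force: 29.7
[0.53669931 0.16555937 0.31525333]
bombilla_foot side [([238.3, 272.4], 0.73), ([265.8, 149.8], 0.65), ([233.3, 253.8], 0.65), ([267.9, 306.3], 0.6)]
bombilla_foot top [([267.0, 235.8], 0.51), ([206.0, 160.3], 0.4), ([327.6, 233.2], 0.4), ([291.3, 239.3], 0.39)]
```

View pics/above.png

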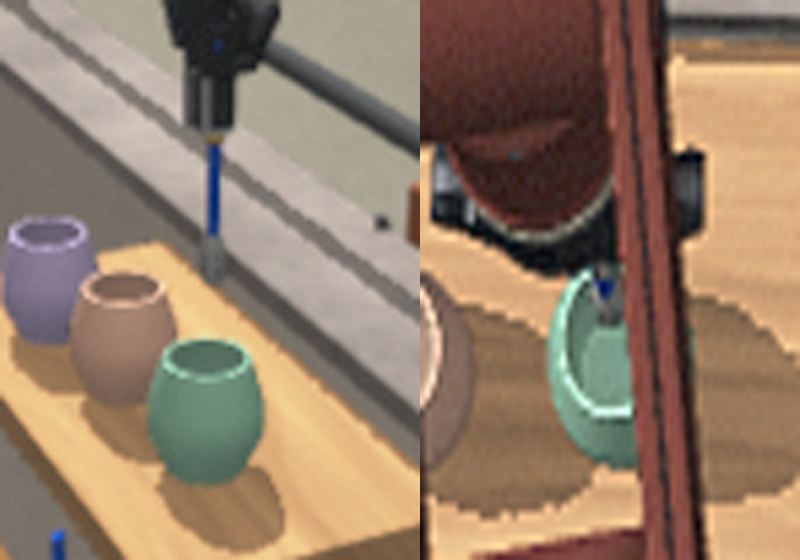

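```bash
python3 - <<'E'
from h import *
s=cam('side');t=cam('top')
for ps,pt in(((265.6,150),(204.8,163.2)),((265.8,149.8),(206,160.3))):
    print(tri(s,ps,t,pt))
    for z in(.2,.205,.21):print(z,onz(s,ps,z)[:2],onz(t,pt,z)[:2])
print('rim',tri(s,(220+207/4.667,90+358/4.667),t,(206.,166.8)))
E
```

```text
(array([0.53983588, 0.16495134, 0.20699811]), np.float64(0.0021372262108398997))
0.2 [0.54869109 0.17780704] [0.53922372 0.16652728]
0.205 [0.54395706 0.16842892] [0.53822647 0.16596764]
0.21 [0.53922303 0.1590508 ] [0.53722922 0.165408  ]
(array([0.54428093, 0.16319393, 0.20821984]), np.float64(0.002061886381161231))
0.2 [0.54991883 0.17885578] [0.54791491 0.16333696]
0.205 [0.54517211 0.16946682] [0.54688584 0.162789  ]
0.21 [0.5404254  0.16007786] [0.54585678 0.16224104]
rim (array([0.53960627, 0.16818962, 0.14659338]), np.float64(0.0007804705272378239))
```

```bash
python3 -m crank '[[[0,0.02,-0.05],[0,0,0],255],[[0,0.02,-0.15],[0,0,0],255],[[0,0.02,-0.25],[0,0,0],255],[[0,0.02,-0.35],[0,0,0],255],[[0,0.02,-0.45],[0,0,0],255],[[0,0.02,-0.54],[0,0,0],255],[[0,0.02,-0.61],[0,0,0],255],[[0,0.02,-0.61],[0,0,0],255]]'
python3 -m crank '[[[0,0,-0.01],[0,0,0],255],[[0,0,-0.02],[0,0,0],255],[[0,0,-0.03],[0,0,0],255],[[0,0,-0.03],[0,0,0],255]]'
python3 - <<'E'
from h import *
s=cam('side');print(manip.sense()['position'],manip.sense()['force'])
a=s['image'][90:210,220:310,::-1]
cv2.imwrite('pics/in.png',cv2.resize(a,(450,600),interpolation=cv2.INTER_CUBIC))
E
```

```text
time_s: 11.15
position: [0.5358, 0.1701, 0.1918]
orientation: [[-1.0, 0.0, -0.002], [0.0, 1.0, -0.0], [0.002, -0.0, -1.0]]
force: [0.3, 0.1, -0.5]
gripper_width: 0.0081
finger_force: 29.7
time_s: 11.65
position: [0.5365, 0.1703, 0.1873]
orientation: [[-1.0, 0.0, 0.0], [0.0, 1.0, -0.0], [-0.0, -0.0, -1.0]]
force: [-0.2, -0.4, 0.3]
gripper_width: 0.0078
finger_force: 29.7
[0.53655895 0.17028883 0.18737941] [ 1.00393076  0.42679805 -0.69602779]
```

View pics/in.png

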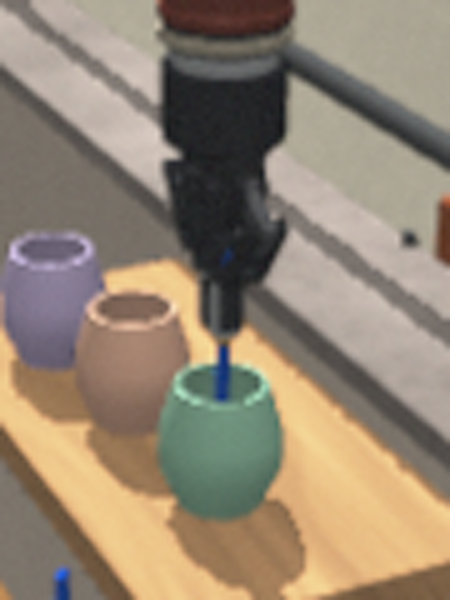

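The straw is in the gourd's mouth at side (264,167), the gourd has not moved, and there is no contact yet. I'll creep down in small steps, watching the force.

```bash
for i in 1; do python3 -m crank '[[[0,0,-0.01],[0,0,0],255],[[0,0,-0.02],[0,0,0],255],[[0,0,-0.02],[0,0,0],255]]' | grep -E 'posi|force'; done; python3 -m crank '[[[0,0,-0.01],[0,0,0],255],[[0,0,-0.02],[0,0,0],255],[[0,0,-0.02],[0,0,0],255]]' | grep -E 'posi|force'
```

```text
position: [0.5363, 0.1703, 0.183]
force: [-0.0, -0.3, -0.3]
finger_force: 29.7
position: [0.5364, 0.1703, 0.179]
force: [-0.1, -0.0, -0.4]
finger_force: 29.7
```

```bash
python3 -m crank '[[[0,0,-0.01],[0,0,0],255],[[0,0,-0.015],[0,0,0],255],[[0,0,-0.015],[0,0,0],255]]' | grep -E 'posi|force'
```

```text
position: [0.5365, 0.1703, 0.1762]
force: [0.5, 1.1, -1.4]
finger_force: 29.7
```

```bash
python3 -m crank '[[[0,0,-0.01],[0,0,0],255],[[0,0,-0.01],[0,0,0],255]]' | grep -E 'posi|force'
```

```text
position: [0.5371, 0.1704, 0.1752]
force: [-0.2, -0.2, 4.4]
finger_force: 30.1
```

Contact registers at 4.4 N, so the filter is on the floor. I'll release and rise.

```bash
python3 -m crank '[[[0,0,0],[0,0,0],230],[[0,0,0],[0,0,0],200],[[0,0,0],[0,0,0],150],[[0,0,0],[0,0,0],80],[[0,0,0],[0,0,0],0],[[0,0,0],[0,0,0],0],[[0,0,0],[0,0,0],0],[[0,0,0],[0,0,0],0]]'
python3 -m crank '[[[0,0,0.07],[0,0,0],0],[[0,0,0.15],[0,0,0],0],[[0,0,0.25],[0,0,0],0],[[0,0,0.4],[0,0,0],0],[[0,0,0.6],[0,0,0],0],[[0,0,0.8],[0,0,0],0],[[0,0,0.8],[0,0,0],0]]'
python3 - <<'E'
from h import *
s=cam('side');t=cam('top')
a=s['image'][80:280,220:360,::-1];b=t['image'][125:195,170:240,::-1]
cv2.imwrite('pics/end.png',np.hstack([cv2.resize(a,(392,560),interpolation=cv2.INTER_CUBIC),cv2.resize(b,(380,560),interpolation=cv2.INTER_CUBIC)]))
E
```

```text
time_s: 14.08
position: [0.5366, 0.1703, 0.1743]
orientation: [[-1.0, 0.0, 0.0], [0.0, 1.0, -0.0], [-0.0, -0.0, -1.0]]
force: [-0.2, -1.3, 0.7]
gripper_width: 0.0854
finger_force: 0.0
time_s: 14.95
position: [0.5385, 0.1707, 0.3406]
orientation: [[-1.0, 0.0, 0.01], [0.0, 1.0, 0.002], [-0.01, 0.002, -1.0]]
force: [0.2, -0.6, -0.5]
gripper_width: 0.0854
finger_force: 0.0
```

View pics/end.png

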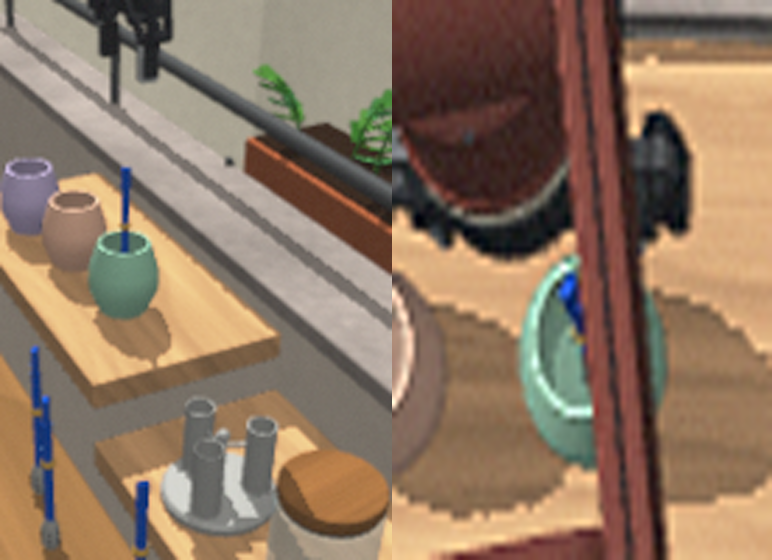

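The bombilla stands in the mint gourd, with its mouthpiece at side (265,140) well above the rim. The gripper is clear, and the gourds and stand are in place. I'll let the arm settle briefly and hand in.

```bash
python3 -m crank '[[[0,0,0],[0,0,0],0],[[0,0,0],[0,0,0],0],[[0,0,0],[0,0,0],0],[[0,0,0],[0,0,0],0]]' | head -2; python3 -c "
from station import manip
print(manip.finish_job())"
```

```text
time_s: 15.55
position: [0.5364, 0.1703, 0.3339]
the job is handed in; nothing more can be done
None
```

The blue bombilla is resting filter-down in the mint-green gourd and the job is handed in at about 15.6 s; the gourds, the stand and the part of the canister in view showed no movement, the sugar pot was not re-checked, and no verdict was returned.

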